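# Hold the combiner box cover over its screw holes

## Robot

A 6-joint arm with a two-finger parallel gripper is mounted at the origin on the work surface. World frame = base frame: x ahead of the robot, y to its left, z up, the work surface at z = 0. Lengths are in m, angles in degrees, forces in N, time in s.
With the tool pointing down it reaches from about 0.325 to 0.775 m from the base axis. Payload 5.5 kg.
Tool frame: the origin (TCP) lies at the centre of the arm's flange, where the gripper is bolted on; the fingertips stand 182 mm ahead of it and the grasp point (between the pads) lies 163 mm ahead of it; z points along the fingers, y is the line along which they close (so a half turn about z gives the same grasp; the last joint's range is limited). The gripper opens to 88 mm and grips with 3 to 60 N. Pads are 20 mm wide; open, the fingers measure 115 mm over their backs; the gripper's body (75 mm by 178 mm) begins 61 mm behind the grasp point.
Start: joints at [67.111, 5.22, 70.514, -0, 104.267, -3.249], TCP at [0.202, 0.565, 0.405] pointing down, gripper open.
Joint ranges: [-164.24, 164.24], [-49.07, 125.15], [9.68, 141.18], [-86.29, 266.29], [3.28, 154.24], [-151.56, 151.56]. Speed limits (degrees/s): [147.25, 147.25, 172.46, 180, 180, 180].

## Interface

Orientations are given as [roll, pitch, yaw] about the fixed x, y, z axes, in that order (R = Rz(yaw) Ry(pitch) Rx(roll)).
In Python, from station import r gives the robot as it stands. The module is installed in compiled form; this text tells all that it offers. Calls block until the motion is done:
- r.reach(position, orientation): joint-space move of the TCP to a pose.
- r.servo_line(position, rotation=None, speed=0.15): straight line of the TCP; rotation=None keeps the orientation; speed is the mean speed in m/s.
- r.move_joints(angles): joint-space move.
- r.let_go() and r.grab(squeeze=None): open the fingers fully, or close them until they stop; squeeze is the grip in N (None keeps the last).
- r.wait(seconds).
- r.inverse_kinematics(position, orientation): joint angles nearest the present ones, or None.
- r.sense(): the state.
- r.snapshot(name): name is "scene" or "side" or "wrist"; returns a dict with "frame" (480x640x3 uint8, red, green, blue), "fx", "fy", "cx", "cy" (pixels), "R" (3x3) and "t" (3): a world point X has camera coordinates R X + t. Camera axes: x right, y down, z forward; pixel columns grow to the right and rows downward; lengths in m; the calibration is good to about 2 mm. The wrist camera is an equidistant fisheye: a pixel r from the principal point sees the ray r / f radians off the axis. A picture is of the moment at which its call begins. There is no depth.
A pose or a line that the arm cannot do raises r.IKError and nothing moves.
- r.hand_in(): hands the job in; it is judged then, once.
The state is a dict: "clock": time; "joints": joint angles; "joint_vel": joint speeds; "joint_torque": joint torques, N m; "tcp_pos": TCP position; "orientation": TCP orientation; "contact_force": force on the tool from outside, world axes, zero at the start; "torque": the same for the moment, N m; "opening": finger opening in m; "gripper_force": force on a finger pad.
Only numpy, scipy, OpenCV 4.12 (cv2) and the standard library are available. Lean on these libraries where they do the work, as an engineer would, in place of code of your own. Each camera call takes 0.05 s, during which the arm holds its last target. There are 200 camera calls.

## Task

Close up the open solar combiner box: push the fuse carrier that stands open in it fully shut, then pick up the loose cover by its handle and hold it level just above the box, about 15 mm clear of the rim, with its four screw holes lined up over the box's four threaded holes so that I can start the screws. Finish while still holding it there, steady; the cover must not touch the box at any time. Leave the other things on the bench where they are.

Things in the scene. Friction and masses are not known exactly. Their poses are not given: they have to be found in the camera images.
- box: Open grey electrical box on its back, fixed to the bench: 200 (own x) x 160 (own y) x 92 mm high, walls 4; origin: centre of its underside, z up. Rim and tops of the four corner bosses are level at 92 mm. Three black glands stick out 24 mm from its -y side. Inside, on the centre line along x: terminals (48 mm high), the fuse holder in the middle, a red surge protector (x 34 to 70, 62 mm high).
- carrier (a joint): Angle of the fuse carrier, a black flap 34 mm wide (box x), 50 long plus a 6 mm orange lip, 14 thick, two white fuses under it. 0 = fully shut: flat along box +y from its hinge, upper face 72 mm above the bench. Grows as it opens upward (1.35 at most); starts 0.7 to 1.2, standing out of the box. Stiff hinge (0.12 N m, about 3 N at 40 mm), stays where left, no catch.
- carrier_hinge (a point): The carrier's hinge axis, at mid-width: parallel to the box's x, at box x 0, y -25, 58 mm above the bench. The carrier's outer (upper when shut) face lies 14 mm from the axis; its neighbours in the box stay 10 mm or more below that face when shut.
- carrier_tip (a point): Point on the carrier's outer face, mid-width, 50 mm from the hinge, where the pull lip begins. Moves with the carrier.
- cover: The box's loose cover: pale-grey plate 200 (own x) x 160 (own y) x 4 mm, 0.3 to 0.5 kg, lying flat on the bench, handle up. Origin: centre of its underside; z up. Its centre of mass is under the handle. It fits either way round (a half turn makes no difference).
- cover_grip (a point): Middle of the cover's black bow handle, a square bar 12 mm wide (cover y) and 12 mm high running along the cover's x for 110 mm, centre 42 mm above the cover's underside, 32 mm free beneath it between its two posts (at x = -50 and +50 mm).
- hole0 (a point): Centre of the cover's 12 mm screw hole, on its underside, at cover x -86, y -66 mm.
- hole1 (a point): Centre of the cover's 12 mm screw hole, on its underside, at cover x +86, y -66 mm.
- hole2 (a point): Centre of the cover's 12 mm screw hole, on its underside, at cover x +86, y +66 mm.
- hole3 (a point): Centre of the cover's 12 mm screw hole, on its underside, at cover x -86, y +66 mm.
- thread0 (a point): Mouth of a threaded hole (M5, brass insert) in the top of a corner boss, level with the rim, at box x -86, y -66 mm.
- thread1 (a point): Mouth of a threaded hole (M5, brass insert) in the top of a corner boss, level with the rim, at box x +86, y -66 mm.
- thread2 (a point): Mouth of a threaded hole (M5, brass insert) in the top of a corner boss, level with the rim, at box x +86, y +66 mm.
- thread3 (a point): Mouth of a threaded hole (M5, brass insert) in the top of a corner boss, level with the rim, at box x -86, y +66 mm.
- dish: Bystander: round steel dish of brass screws, 60 mm across, 18 high, between box and cover. Origin: centre of the underside.
- ratchet: Bystander: yellow and black cordless ratchet lying at the back, 316 mm long along its x, 46 wide, 44 high. Origin: on the bench, near its middle.
- bracket_a: Bystander: aluminium L-bracket on the left, base 50 x 80, 60 mm high. Origin: centre of the base's underside.
- bracket_b: Bystander: the same bracket on the right.
- wrench: Bystander: steel wrench on the left, 190 mm long along its x, lying flat.
- driver: Bystander: screwdriver at the back, 210 mm long along its x, lying flat.
- fuse_carton: Bystander: small cardboard carton on the right, 50 x 85 x 45 mm high. Origin: centre of the underside.

How it is judged (in metres and radians):
On the way, in this order (a step that is already met when the one before it is completed fails the run):
1. the fuse carrier is fully shut, the cover still lying on the bench (value of joint carrier below 0.08 rad and height (world z) of cover below 0.02 m), for 0.2 s.
2. the cover is lifted off the bench in the gripper (height (world z) of cover above 0.05 m and contact force between the fingers and cover above 1 N), for 0.2 s.
At the end, for the whole second after the job is handed in: Carrier shut (under 0.08 rad); cover held still and level (0.06 rad) by the gripper, underside 5 to 30 mm above the rim, all four holes within 4 mm sideways of the threaded holes (either way round), not touching the box; the seven other things within 30 mm of where they lay (value of joint carrier below 0.08 rad and ((horizontal distance between hole0 and thread0 below 0.004 m and horizontal distance between hole1 and thread1 below 0.004 m and horizontal distance between hole2 and thread2 below 0.004 m and horizontal distance between hole3 and thread3 below 0.004 m) or (horizontal distance between hole0 and thread2 below 0.004 m and horizontal distance between hole1 and thread3 below 0.004 m and horizontal distance between hole2 and thread0 below 0.004 m and horizontal distance between hole3 and thread1 below 0.004 m)) and z of cover in the frame of box between 0.097 and 0.122 m and angle between cover's own z axis and vertical below 0.06 rad and linear speed of cover below 0.02 m/s and angular speed of cover below 0.15 rad/s and contact force between the fingers and cover above 1 N and contact force between cover and box below 0.1 N and distance of each of dish, ratchet, bracket_a, bracket_b, wrench, driver, fuse_carton from where it was at the start of the episode below 0.03 m); the arm keeps its last pose, push and grip.
It fails at once if the cover touches the box or anything in it (contact force between cover and box above 1 N).
It fails at once if one of the seven other things is pushed away (30 mm) (distance of any of dish, ratchet, bracket_a, bracket_b, wrench, driver, fuse_carton from where it was at the start of the episode above 0.03 m).
It also fails if it takes over 59 s, if anything falls off the work surface, if the arm or the gripper's body presses on something with over 40 N, if the wrist force passes 120 N, or if a joint passes its speed limit or range.

## Working session

There is one attempt and no reset: what is moved stays moved. The work goes in short steps, each a Python script; the robot and the scene stay as the last script left them, time stands still between calls to the robot, and variables do not carry over. Pictures are saved under pics/ and viewed, at most 10 in all, crops included, and the job is handed in when it is done.

```bash
mkdir -p pics
python3 - <<'E'
from station import r
import cv2,pickle
d={}
for n in("scene","side","wrist"):
    s=r.snapshot(n); d[n]=s; cv2.imwrite(f"pics/{n}0.png",s["frame"][:,:,::-1]); print(n,s["fx"],s["fy"],s["cx"],s["cy"],s["R"],s["t"])
pickle.dump(d,open("s0.pkl","wb"))
print(r.sense()["clock"],r.sense()["orientation"])
E
```

```text
scene 607.4939357900201 607.4939357900201 316.38285578077017 239.08737876984728 [[-0.12628911  0.99192952  0.01126438]
 [ 0.64443511  0.09066953 -0.7592644 ]
 [-0.7541581  -0.08862767 -0.65068479]] [ 0.07272545 -0.30864979  1.9083069 ]
side 478.3691049785428 478.3691049785428 317.80930073325885 236.1077115017639 [[ 0.80542965 -0.59233544  0.02053807]
 [-0.35354135 -0.5079638  -0.78548157]
 [ 0.47570116  0.62538908 -0.61854418]] [-0.4552956   0.27738132  0.99780893]
wrist 371.64829954431775 371.64829954431775 320.6656234667035 233.50434567309904 [[ 3.35050483e-01  9.42200175e-01 -5.76211439e-05]
 [ 9.11559598e-01 -3.24139090e-01  2.52968277e-01]
 [ 2.38328077e-01 -8.48096685e-02 -9.67474572e-01]] [-0.59990279 -0.0309685   0.38767786]
0.15 [-1.79913359e+02 -3.92970522e-03  1.60359179e+02]
```

View pics/scene0.png

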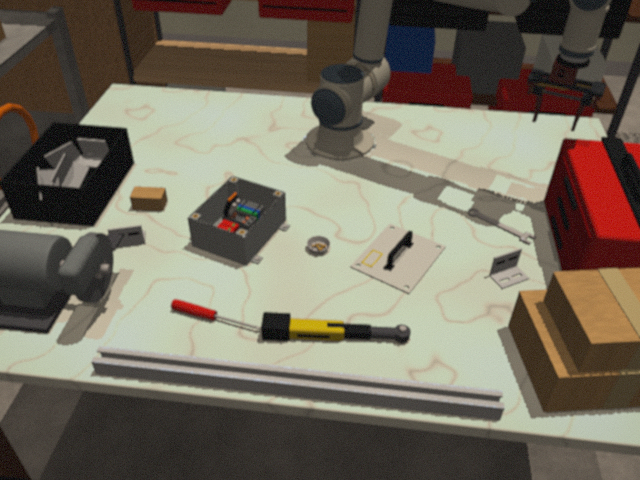

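View pics/side0.png

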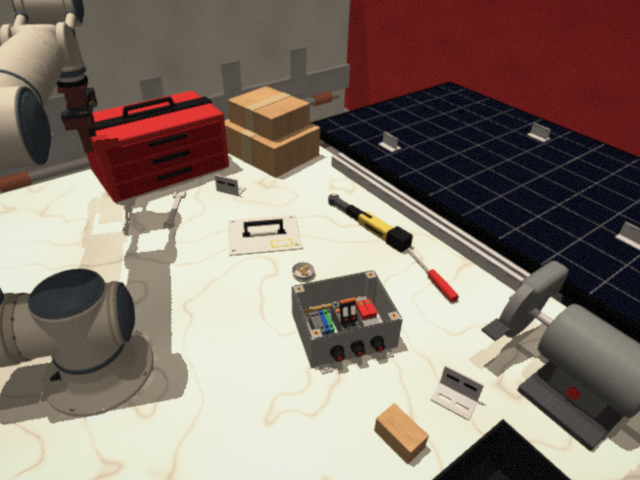

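The scene view shows the open box near pixel (237,218), with its carrier up at (231,203). The dish is at (318,245) and the cover at (399,258). In the side view the box rim corners are (292,287), (371,272), (400,318) and (305,336), and the glands are at the lower right edge. I'll get rough positions from these, then take wrist close-ups.

```bash
cat > h.py <<'E'
import numpy as np,cv2
def ray(s,u,v,fish=False):
    R,t=np.array(s["R"]),np.array(s["t"]); a=np.array([(u-s["cx"])/s["fx"],(v-s["cy"])/s["fy"]])
    if fish:
        th=np.linalg.norm(a); d=np.r_[a/max(th,1e-9)*np.sin(th),np.cos(th)]
    else: d=np.r_[a,1]
    return -R.T@t, R.T@d
def onz(s,u,v,z,fish=False):
    c,d=ray(s,u,v,fish); return c+d*(z-c[2])/d[2]
def proj(s,X,fish=False):
    p=np.array(s["R"])@np.asarray(X,float).T+np.array(s["t"])[:,None]
    rr=np.hypot(p[0],p[1]); k=np.arctan2(rr,p[2])/rr if fish else 1/p[2]
    return np.stack([s["cx"]+s["fx"]*p[0]*k,s["cy"]+s["fy"]*p[1]*k],1)
E
python3 - <<'E'
import pickle;from h import *
d=pickle.load(open("s0.pkl","rb"))
np.set_printoptions(precision=3,suppress=True)
for p in[(292,287),(371,272),(400,318),(305,336)]:print("box side",onz(d["side"],*p,.092))
for p in[(233,178),(286,206),(190,226)]:print("box scene",onz(d["scene"],*p,.092))
for p in[(229,220),(296,215),(302,248),(231,254)]:print("cov side",onz(d["side"],*p,.004))
for p in[(392,225),(445,250),(406,292),(351,265)]:print("cov scene",onz(d["scene"],*p,.004))
print("dish",onz(d["scene"],318,246,.01),onz(d["side"],304,272,.01))
for p in[(180,307),(408,333)]:print("tools",onz(d["scene"],*p,.02))
w=d["wrist"];c,_=ray(w,0,0);print("wristcam",c,w["R"][2])
E
```

```text
box side [ 0.412 -0.107  0.092]
box side [ 0.59  -0.172  0.092]
box side [ 0.546 -0.314  0.092]
box side [ 0.356 -0.239  0.092]
box scene [ 0.374 -0.246  0.092]
box scene [ 0.473 -0.09   0.092]
box scene [ 0.582 -0.302  0.092]
cov side [0.467 0.308 0.004]
cov side [0.643 0.217 0.004]
cov side [0.569 0.079 0.004]
cov side [0.398 0.168 0.004]
cov scene [0.402 0.177 0.004]
cov scene [0.482 0.311 0.004]
cov scene [0.643 0.217 0.004]
cov scene [0.569 0.083 0.004]
dish [ 0.518 -0.003  0.01 ] [ 0.514 -0.009  0.01 ]
tools [ 0.773 -0.278  0.02 ]
tools [0.78  0.222 0.02 ]
wristcam [0.137 0.588 0.383] [ 0.238 -0.085 -0.967]
```

Run:
```python
from station import r
import cv2,pickle
d=pickle.load(open("s0.pkl","rb"))
for n,p,y in(("wc",[.521,.194,.42],153),("wb",[.476,-.208,.42],160)):
    r.reach(p,[180,0,y]); r.wait(.2); s=r.snapshot("wrist"); d[n]=s
    cv2.imwrite(f"pics/{n}.png",s["frame"][:,:,::-1]); q=r.sense();print(q["clock"],q["tcp_pos"],q["joints"])
pickle.dump(d,open("s0.pkl","wb"))
```

```text
2.1833 [0.52079195 0.19465791 0.41995343] [ 1.69877603e+01 -1.37796633e+00  7.57023867e+01  2.13360923e-03
  1.05678287e+02 -4.60799795e+01]
3.9333 [ 0.47633825 -0.20731878  0.41998911] [-2.72742365e+01 -6.97418901e+00  8.10257521e+01  4.34266201e-03
  1.05949158e+02 -9.73514099e+01]
```

View pics/wc.png

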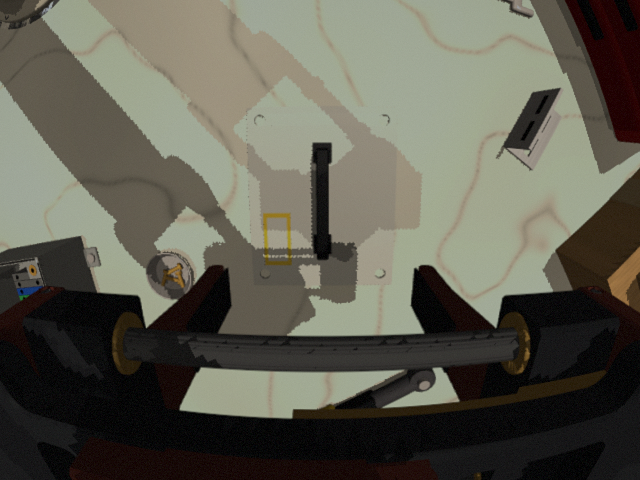

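View pics/wb.png

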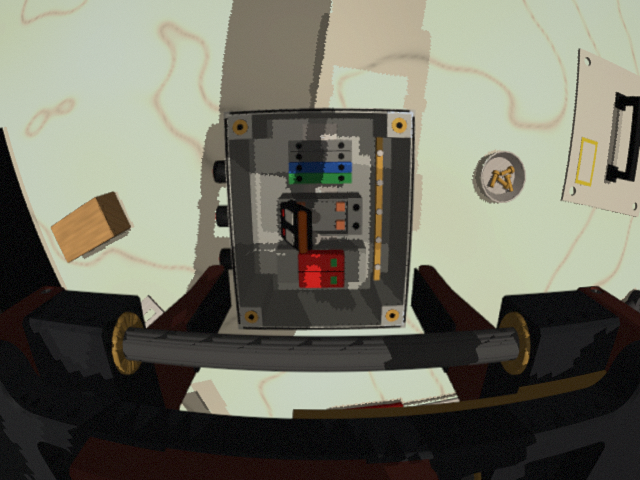

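The cover view has screw holes near (259,120), (386,120), (380,273) and (265,272), with the handle running from (322,150) to (322,250). The box view has threads near (240,127), (400,126), (392,316) and (252,316), and the carrier stands at (297,225). I'll enlarge the hole regions next.

Run:
```python
import pickle,cv2,numpy as np
d=pickle.load(open("s0.pkl","rb"))
def row(n,pts): return np.hstack([cv2.resize(cv2.convertScaleAbs(d[n]["frame"][v-16:v+16,u-16:u+16,::-1],alpha=1.3),None,fx=6,fy=6,interpolation=cv2.INTER_NEAREST) for u,v in pts])
a=np.vstack([row("wb",[(240,127),(400,126),(392,316),(252,316)]),row("wc",[(259,120),(386,120),(380,273),(265,272)])])
c=cv2.resize(cv2.convertScaleAbs(d["wb"]["frame"][190:260,270:350,::-1],alpha=1.5),None,fx=3,fy=3,interpolation=cv2.INTER_NEAREST)
b=np.zeros((210,768,3),np.uint8); b[:,:240]=c
m=d["wc"]["frame"][135:270,300:345,::-1]; m=cv2.rotate(cv2.resize(cv2.convertScaleAbs(m,alpha=1.5),None,fx=3,fy=3),cv2.ROTATE_90_CLOCKWISE); b[:135,260:260+405]=m
cv2.imwrite("pics/crops.png",np.vstack([a,b]))
```

```text
(no output)
```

View pics/crops.png

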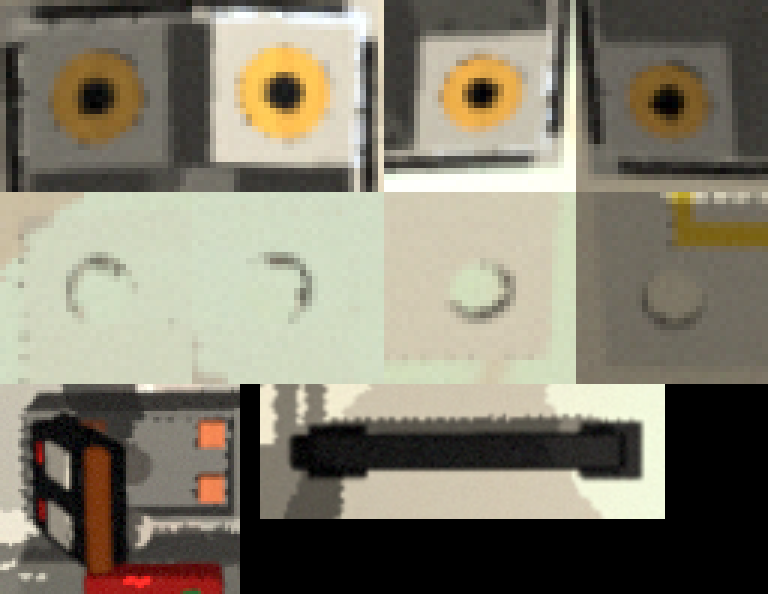

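The crops give thread centres (239.5,126.7), (398.8,125.0), (391.7,315.2) and (251,316.5). The hole centres are (259.5,119.8), (384,119.5), (379.7,272.8) and (264.7,273). The carrier's orange lip spans columns 298–308. Next I'll fit the poses and the carrier angle.

```bash
cat > fit.py <<'E'
import pickle;from h import *
from scipy.optimize import least_squares
d=pickle.load(open("s0.pkl","rb"))
def fit(s,px,pts,z,x0):
    P=np.array(pts)/1000
    def tr(q): c,k=np.cos(q[2]),np.sin(q[2]); return np.c_[q[0]+c*P[:,0]-k*P[:,1],q[1]+k*P[:,0]+c*P[:,1],np.full(len(P),z)]
    f=least_squares(lambda q:(proj(s,tr(q),True)-px).ravel(),x0); return f.x,f.fun.reshape(-1,2)
H=[(-86,-66),(-86,66),(86,66),(86,-66)]
box,e1=fit(d["wb"],np.array([(239.5,126.7),(398.8,125),(391.7,315.2),(251,316.5)]),H,.092,[.476,-.208,np.radians(-20)])
cov,e2=fit(d["wc"],np.array([(259.5,119.8),(384,119.5),(379.7,272.8),(264.7,273)]),H,.003,[.521,.194,np.radians(-27)])
def b2w(p): c,k=np.cos(box[2]),np.sin(box[2]); p=np.atleast_2d(p); return np.c_[box[0]+c*p[:,0]-k*p[:,1],box[1]+k*p[:,0]+c*p[:,1],p[:,2]]
def car(x,s,th,h=.014): return b2w([x,-.025+s*np.cos(th)-h*np.sin(th),.058+s*np.sin(th)+h*np.cos(th)])[0]
E
python3 - <<'E'
from fit import *
np.set_printoptions(precision=4,suppress=True)
print(box,np.degrees(box[2]),e1.ravel()); print(cov,np.degrees(cov[2]),e2.ravel())
for th in np.arange(.6,1.25,.1):
    print(th,proj(d["wb"],np.array([car(x,s,th) for x in(-.017,.017) for s in(0,.05,.056)]),True).round(0).tolist())
print(proj(d["wc"],np.array([[*(cov[:2]+a*np.array([np.cos(cov[2]),np.sin(cov[2])])),.048] for a in(-.056,0,.056)]),True))
E
```

```text
[ 0.4815 -0.2089 -0.3358] -19.24187492239543 [-0.0264 -0.0672  0.1057 -0.1456  0.1493  0.0675 -0.2392  0.2357]
[ 0.5179  0.1986 -0.4657] -26.68099424302151 [ 0.0429 -0.2123  0.0259 -0.1992 -0.014   0.1221 -0.0625  0.3488]
0.6 [[284.0, 203.0], [330.0, 208.0], [336.0, 209.0], [285.0, 239.0], [330.0, 247.0], [336.0, 249.0]]
0.7 [[282.0, 203.0], [325.0, 209.0], [331.0, 210.0], [284.0, 239.0], [326.0, 249.0], [331.0, 250.0]]
0.7999999999999999 [[281.0, 202.0], [320.0, 209.0], [325.0, 210.0], [283.0, 239.0], [320.0, 250.0], [325.0, 251.0]]
0.8999999999999999 [[281.0, 202.0], [314.0, 210.0], [319.0, 211.0], [282.0, 238.0], [315.0, 250.0], [319.0, 252.0]]
0.9999999999999999 [[280.0, 202.0], [308.0, 210.0], [312.0, 212.0], [281.0, 238.0], [309.0, 251.0], [312.0, 253.0]]
1.0999999999999999 [[279.0, 202.0], [301.0, 211.0], [305.0, 212.0], [280.0, 238.0], [302.0, 252.0], [306.0, 254.0]]
1.1999999999999997 [[279.0, 202.0], [295.0, 211.0], [297.0, 212.0], [280.0, 237.0], [296.0, 252.0], [298.0, 254.0]]
[[322.1477 147.5263]
 [322.2903 206.0374]
 [322.3995 261.3738]]
```

Run:
```python
from station import r
from fit import *
yaw=np.degrees(box[2])+90; S=.042
def tcp(th,back=0,up=0): # tip edge at the face point
    y=-.025+S*np.cos(th)-.014*np.sin(th)-.010-back; z=.058+S*np.sin(th)+.014*np.cos(th)
    return (b2w([0,y,z+.182+up])[0]).tolist()
r.grab(10); r.reach(tcp(1.25,.014,.06),[180,0,yaw])
print(r.sense()["clock"],r.sense()["opening"],r.sense()["contact_force"])
r.servo_line(tcp(1.25,.012),speed=.08)
for th in np.arange(1.2,-.01,-.12):
    r.servo_line(tcp(th),speed=.06); q=r.sense(); print(round(th,2),q["contact_force"].round(1) if hasattr(q["contact_force"],"round") else q["contact_force"])
p=np.array(tcp(0))
for k in range(1,6):
    if q["contact_force"][2]>12: break
    r.servo_line((p-[0,0,.001*k]).tolist(),speed=.02); q=r.sense(); print(k,q["contact_force"],q["tcp_pos"])
r.servo_line((p+[0,0,.12]).tolist(),speed=.2)
r.reach([*b2w([0,-.02,0])[0][:2],.42],[180,0,160]); r.wait(.15)
s=r.snapshot("wrist"); d["wb2"]=s; pickle.dump(d,open("s0.pkl","wb"))
cv2.imwrite("pics/wb2.png",cv2.resize(s["frame"][90:340,200:440,::-1],None,fx=2,fy=2)); print(r.sense()["clock"])
```

```text
6.5917 0.0005550978831975944 [-0.63482172 -0.51910835  1.07634866]
1.2 [-0.5  0.6  0.5]
1.08 [-0.1 -0.5  1.1]
0.96 [-1.4 -1.7 -0.2]
0.84 [ 0.2 -1.1  0.5]
0.72 [-0.5 -1.   1. ]
0.6 [ 0.6 -0.6 -0.4]
0.48 [ 0.1 -0.3  0.7]
0.36 [ 0.7 -0.1  0.9]
0.24 [ 0.2 -0.1  0.2]
0.12 [-0.3 -0.2  0.3]
0.0 [ 0.1 -0.7  3.4]
1 [-3.02775392  0.63456174  7.31655152] [ 0.48381131 -0.20227992  0.25418957]
2 [-4.13024136  1.56773769 12.08018774] [ 0.48378693 -0.20222801  0.25410694]
13.2667
```

View pics/wb2.png

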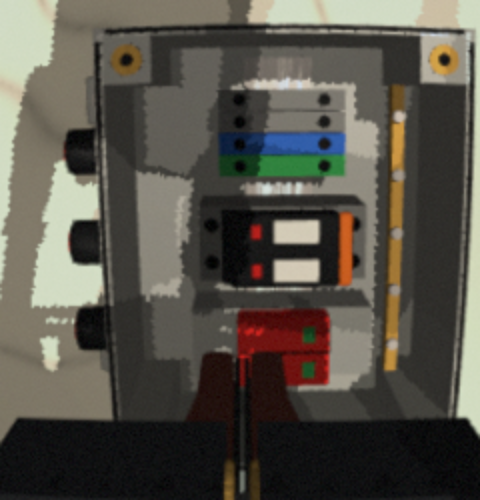

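The carrier is shut: it lies flat, with its lip at crop (345,248), and the push stalled at a tip height of 72.1 mm, which matches the shut face. Next I'll grasp the cover and lift it.

Run:
```python
from station import r
from fit import *
yc=np.degrees(cov[2])+180; x,y=cov[:2]
r.let_go(); r.reach([x,y,.30],[180,0,yc]); r.servo_line([x,y,.205],speed=.08); r.wait(.2)
print(r.sense()["tcp_pos"]); r.grab(45); q=r.sense(); print(q["opening"],q["gripper_force"],q["contact_force"],q["tcp_pos"],q["orientation"])
r.servo_line([x,y,.42],speed=.12); r.wait(.3); q=r.sense(); print(q["clock"],q["opening"],q["gripper_force"],q["contact_force"],q["torque"],q["tcp_pos"])
s=r.snapshot("wrist"); d["lift"]=s; pickle.dump(d,open("s0.pkl","wb"))
cv2.imwrite("pics/lift.png",s["frame"][:,:,::-1])
```

```text
[0.51797621 0.19859783 0.20552859]
0.011844507572390476 45.00006437301636 [-1.15063307 -0.83776996  0.02403202] [0.51781719 0.19845523 0.20498801] [-1.79979534e+02 -1.31369611e-03  1.53314876e+02]
21.2 0.011468556795554948 44.99903440475464 [ 0.33778341 -0.52887143 -4.68362949] [ 0.01845042 -0.02079836 -0.00949275] [0.51785598 0.1985612  0.41980091]
```

View pics/lift.png

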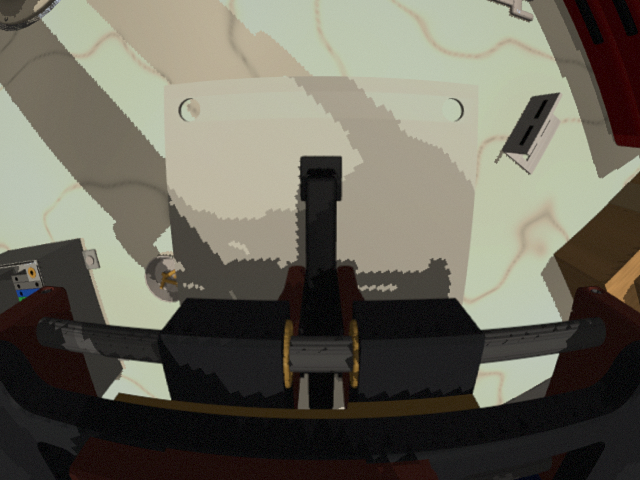

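The cover is held by the middle of its handle, weighing about 4.7 N. Two of its holes are visible at (189,110) and (453,110). I'll compare these with the expected in-hand position and carry the cover over the box.

Run:
```python
from station import r
from fit import *
q=r.sense(); x,y,z=q["tcp_pos"]; c,k=np.cos(cov[2]),np.sin(cov[2])
print(proj(d["lift"],[[x+c*a-k*b,y+k*a+c*b,z-.205+.003] for a,b in[(-.086,-.066),(-.086,.066)]],True))
p=[box[0],box[1],.42]; yb=np.degrees(box[2])+180
r.reach(p,[180,0,yb]); r.servo_line([*p[:2],.335],speed=.06); r.wait(.6)
q=r.sense(); print(q["clock"],q["tcp_pos"],q["orientation"],q["contact_force"],q["torque"])
t=[]
for n in("wrist","scene","side"):
    s=r.snapshot(n); d["h"+n]=s; f=s["frame"][:,:,::-1]
    t.append(cv2.resize(f[50:350,120:520] if n=="wrist" else (f[130:280,150:350] if n=="scene" else f[230:380,250:450]),(400,300)))
cv2.imwrite("pics/hold.png",np.vstack([np.hstack(t[:2]),np.hstack([t[2],cv2.resize(d["hwrist"]["frame"][80:155,180:280,::-1],(400,300))])]))
pickle.dump(d,open("s0.pkl","wb"))
```

```text
[[188.54253615 108.58485011]
 [452.33957938 108.87602895]]
24.9333 [ 0.48145287 -0.20889531  0.33498654] [ 1.79999684e+02 -3.73785082e-03  1.60760564e+02] [-0.26932182  0.23936574 -4.42170086] [-0.01361484  0.00181093 -0.02974904]
```

View pics/hold.png

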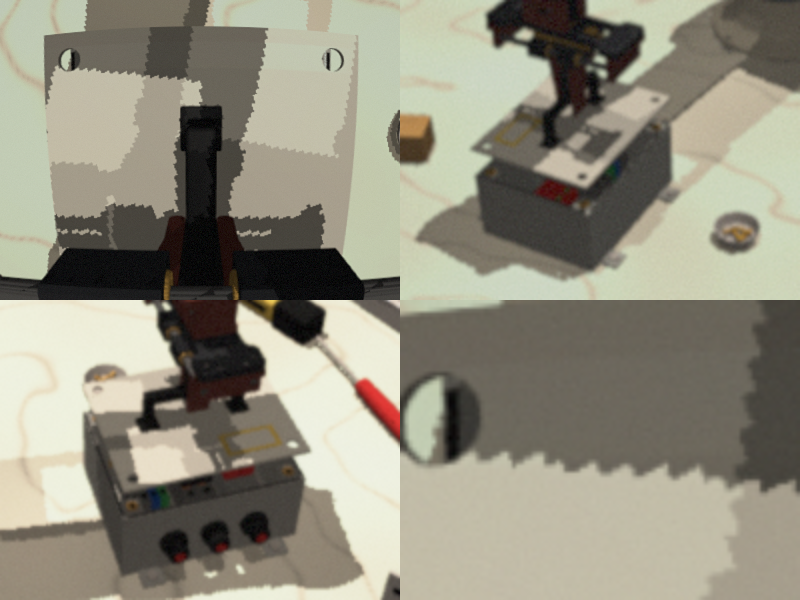

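The holes sit within about 0.7 mm of the prediction, and the cover is level over the box with even margins. I'll lower it to 15 mm clear and check with projected overlays.

Run:
```python
from station import r
from fit import *
r.servo_line([box[0],box[1],.312],speed=.03); r.wait(1)
q=r.sense(); print(q["clock"],q["tcp_pos"],q["orientation"],q["contact_force"],q["gripper_force"],np.abs(q["joint_vel"]).max())
t=[]
for n,(u,v) in(("scene",(185,165)),("side",(285,255))):
    s=r.snapshot(n); f=cv2.resize(s["frame"][v:v+140,u:u+130,::-1],None,fx=3,fy=3)[:,:390].copy()
    for z,col in((.092,(255,0,255)),(.111,(0,0,255))):
        for a in proj(s,b2w([[i*.086,j*.066,z] for i in(-1,1) for j in(-1,1)])): cv2.drawMarker(f,tuple(int(w) for w in((a-[u,v]+.5)*3)),col,cv2.MARKER_CROSS,9,1)
    t.append(f)
cv2.imwrite("pics/fin.png",np.hstack(t))
```

```text
27.0 [ 0.481452   -0.20890532  0.31200158] [1.79999311e+02 5.25632461e-04 1.60759478e+02] [-0.08182613  0.16147677 -3.46992523] 44.9989378452301 0.06587047169816941
```

View pics/fin.png

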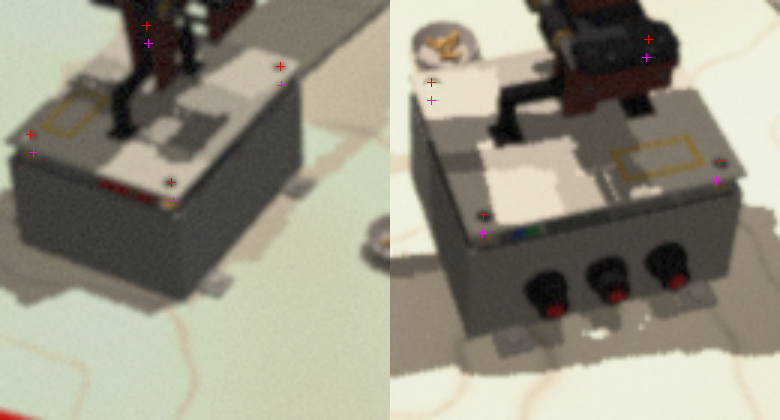

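The projected hole marks fall on the visible holes in both views: scene (171,182) and side (484,215). The thread mark falls on the visible brass insert at scene (172,202). The cover is level and clear of the rim, so I'm handing in.

```bash
python3 -c "
from station import r
print(r.hand_in())"
```

```text
the job is handed in; nothing more can be done
None
```

I shut the fuse carrier and handed the job in at about 27 s, with the cover held level about 15 mm above the rim and its holes over the threaded holes; `hand_in` returned no verdict, so I can't confirm the pass.

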